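# Fit the loose lever to the gas tap and open it

### The job

The packing bench's gas tap is shut and its lever has been taken off. Carry the lever to the tap, lower its slot fully down over the spindle's flat tang with the long arm pointing the same way as the spindle's nose, and let go of it; then take it again by the rubber sleeve of the long arm and swing it round until the tap is fully open, and leave the lever on the tap. Leave the tray, the film roll and the bottle where they stand.

Things in the scene. Friction and masses are not known exactly. Their poses are not given: they have to be found in the camera images.
- tap: Steel ball tap fixed to the bench; origin on the bench under the spindle axis. Block 62 x 70 mm, 70 mm high, on a 130 x 100 mm plate; pipe 38 mm thick along y, centre 45 mm up, both ends turn down into bench flanges 100 mm from the axis (266 mm over all). On top at 86 mm a round plate, 72 mm across, with two stop pins 50 mm from the axis, rising to 96 mm. The spindle stands on it.
- spindle_seat (a point): Centre of the top of the brass spindle's collar (62 mm across), on the upright turning axis, 98 mm above the bench; the lever's underside rests here. A flat tang stands on it: 40 mm along x, 14 mm along y, 20 mm high. A nose 12 mm wide sticks out of the collar to 56 mm from the axis along +x. Frame turns with the spindle, z up; the lever's long arm must point to +x.
- tap_spindle (a joint): Turn of the tap's spindle, rad: 0 shut, 1.571 fully open, hard stops at both; grows clockwise seen from above. It starts between 0 and 0.3 and stays where it is left; turning takes about 0.5 N m (some 5 N at the sleeve).
- lever: Loose steel lever, 0.35 kg, upright on its hub. Origin: centre of hub's underside; z up; +x along its one long arm. Hub 58 (x) x 36 (y) x 36 mm high, to be gripped across y; slot in its underside 43 (x) x 17 (y) mm, 24 deep, bevelled mouth. Arm 16 mm wide; black rubber sleeve on it 24 mm wide, 16 high, 70 to 146 mm from the origin, its centre 28 mm up. It balances within the hub.
- lever_grip (a point): Middle of the rubber sleeve's outer part: 112 mm along x from the lever's origin, 28 mm above its underside; axes as the lever's.
- tray: Bystander: empty white open food tray, 115 x 170 mm, 40 mm high; origin centre of its underside, y along its length.
- film_roll: Bystander: upright roll of film, 90 mm across, 130 mm high; origin centre of its underside.
- bottle: Bystander: upright white bottle, 68 mm across, 170 mm high; origin centre of its underside.
Mind the look-alikes: they are no part of the job. Several things have the shape of the lever; the one meant has the colours described above.

How it is judged (in metres and radians):
On the way, in this order (a step that is already met when the one before it is completed fails the run):
1. the lever sits fully down on the spindle, long arm over the nose, let go, the tap not yet turned open (horizontal distance between lever and spindle_seat below 0.006 m and z of lever in the frame of spindle_seat between -0.004 and 0.004 m and angle between lever's own z axis and vertical below 0.1 rad and x of lever_grip in the frame of spindle_seat above 0.1 m and contact force between the fingers and lever below 0.2 N and value of joint tap_spindle below 0.5 rad), for 0.2 s.
2. the tap is being swung through half-way with the gripper at the lever's sleeve (value of joint tap_spindle between 0.65 and 1.35 rad and distance between the grasp point and lever_grip below 0.06 m and horizontal distance between lever and spindle_seat below 0.006 m), for 0.1 s.
At the end, for the whole second after the job is handed in: Tap within 0.11 rad of its open stop (joint above 1.46); lever fully down on the spindle (seat gap under 4 mm, 6 mm off the axis, tilt 0.1 rad at most), long arm over the nose, released, at rest; tray, film roll and bottle upright, within 30 mm of their starts (horizontal distance between lever and spindle_seat below 0.006 m and z of lever in the frame of spindle_seat between -0.004 and 0.004 m and angle between lever's own z axis and vertical below 0.1 rad and x of lever_grip in the frame of spindle_seat above 0.1 m and contact force between the fingers and lever below 0.2 N and value of joint tap_spindle above 1.46 rad and linear speed of lever below 0.02 m/s and distance of each of tray, film_roll, bottle from where it was at the start of the episode below 0.03 m and angle between each of tray, film_roll, bottle's own z axis and vertical below 0.2 rad); the robot touches nothing.
It fails at once if the white tray is pushed away or knocked over (distance of tray from where it was at the start of the episode above 0.03 m or angle between tray's own z axis and vertical above 0.2 rad).
It fails at once if the film roll is pushed away or knocked over (distance of film_roll from where it was at the start of the episode above 0.03 m or angle between film_roll's own z axis and vertical above 0.2 rad).
It fails at once if the bottle is pushed away or knocked over (distance of bottle from where it was at the start of the episode above 0.03 m or angle between bottle's own z axis and vertical above 0.2 rad).
It also fails if it takes over 53 s, if anything falls off the work surface, if the arm or the gripper's body presses on something with over 40 N, if the wrist force passes 120 N, or if a joint passes its speed limit or range.

### The arm

A 7-joint arm with a two-finger parallel gripper is mounted at the origin on the work surface. World frame = base frame: x ahead of the robot, y to its left, z up, the work surface at z = 0. Lengths are in mm, angles in rad, forces in N, time in s.
With the tool pointing down it reaches from about 350 to 900 mm from the base axis. Payload 7.2 kg.
Tool frame: the origin (TCP) lies on the mounting face of the last link; the fingertips stand 173 mm ahead of it and the grasp point (between the pads) lies 155 mm ahead of it; z points along the fingers, y is the direction in which the jaws open and shut (so a half turn about z gives the same grasp; the last joint's range is limited). The gripper opens to 85 mm and grips with 20 to 120 N. Pads are 22 mm wide; open, the fingers measure 114 mm over their backs; the gripper's body (76 mm by 85 mm) begins 54 mm behind the grasp point. The pads swing forward as they close: fully open they stand 13 mm farther back than shut.
Start: joints at [1.175, 0.411, -0.013, 1.596, 0.006, 1.134, -0.082], TCP at [201.212, -591.723, 404.697] pointing down, gripper open.
Joint ranges: [-2.95, 2.95], [-0.29, 1.99], [-1.47, 1.44], [0.14, 2.54], [-1.03, 4.17], [0.13, 1.85], [-2.86, 2.86]. Speed limits (rad/s): [2.39, 2.39, 3.01, 3.01, 3.14, 3.14, 3.14].

### API

Orientations are given as a unit quaternion [x, y, z, w].
In Python, from bench import readout, grab_frame, calibration, order, nets gives the robot as it stands.
- The arm moves only by the shell command python3 -m jog 'ROWS'. ROWS is JSON, a list that holds one entry, the list of rows, each a list of 7 numbers: the shift along the tool's x, y, z in m, then the turn, a rotation vector about the tool's x, y, z in degrees, then the finger opening in m, from 0 to 0.0854. In form: [[[dx, dy, dz, rx, ry, rz, jaw], ...]]. A call has 1 to 5 rows; each row is the pose to reach, as a shift and turn from the pose commanded when the call began, along the tool's axes at that moment; what a row does not reach only later rows make up. A row lasts 1/10 s, in which the tool goes at most 50 mm and 8.59 degrees, less where a joint would pass 70% of its speed; a pose out of reach is approached as far as the arm can. A call with a gripper value outside its range is refused whole. The fingers move at their own pace and stop on an object; the grip force is fixed at half the most. Time passes only in rows, so rows that repeat a pose let the fingers close. It gives the time, the measured TCP pose, the force and the opening at its end, in the units of the state.
- readout.sense(): the state, without advancing time (a new reading comes with each control period).
- grab_frame(name): name is "scene" or "side" or "wrist"; returns (picture, depth): 480x640x3 uint8, red, green, blue; 480x640 float32, mm along the optical axis (not along the pixel's ray), 0 where there is no reading.
- calibration(name): a dict with "fx", "fy", "cx", "cy" (pixels), "R" (3x3) and "t" (3): a world point X has camera coordinates R X + t. Camera axes: x right, y down, z forward; pixel columns grow to the right and rows downward; lengths in mm; the calibration is good to about 2 mm. A picture is of the moment at which its call begins: read the wrist's pose just before it. calibration takes no time and is no camera call; for the wrist camera it gives the pose at the moment of the call.
- order.finish_job(): hands the job in, once; it reports no verdict.
Trained networks look in the newest picture that a camera, given by its name, has taken for a name from the list of things; names that differ only in an ending like _2 or _b are one class to them, and where a whole thing is asked for, a point or a joint stands for the part that bears it (a point fixed in the world has none). Each returns a list of dicts, best first, with "confidence" (0 to 1); they miss things now and then, are a little off and sometimes report something else, mostly with a low value. They report only what shows in the picture. A call takes as long as a camera call. They do not tell look-alikes from the thing itself.
- nets.silhouettes(camera, label): "region" (480x640 bool, what is visible of it) and "bbox" ([centre column, centre row, width, height] in pixels, round what is visible of it).
The state is a dict: "clock": time; "joint_pos": joint angles; "dq": joint speeds; "joint_efforts": joint torques, N m; "tcp_pos": TCP position; "tcp_rot": TCP orientation; "contact_force": force on the tool from outside, world axes, zero at the start; "moment": the same for the moment, N m; "gripper_width": opening from 0.0 (shut) to 1.0 (fully open).
Only numpy, scipy, OpenCV 4.12 (cv2) and the standard library are available. Lean on these libraries where they do the work, as an engineer would, in place of code of your own. Each camera call takes 0.05 s, during which the arm holds its last target. There are 200 camera calls.

## Working session

There is one attempt and no reset: what is moved stays moved. The work goes in short steps, Python scripts to look and compute and a shell command to move; the robot and the scene stay as the last step left them, time stands still between calls to the robot, and variables do not carry over. Pictures are saved under pics/ and viewed, about 8 in all and at most 12, crops included, and the job is handed in when it is done.

```bash
ls; mkdir -p pics; cat > h.py <<'E'
import numpy as np, cv2
from bench import readout, grab_frame, calibration, order, nets
from scipy.spatial.transform import Rotation as Ro
def cloud(d,c):
    v,u=np.mgrid[0:480,0:640]
    P=np.stack([(u-c['cx'])/c['fx']*d,(v-c['cy'])/c['fy']*d,d],-1)
    return (P-np.array(c['t']).ravel())@np.array(c['R'])   # R^T(P-t)
def save(n,im): cv2.imwrite(f'pics/{n}.png',cv2.cvtColor(im,cv2.COLOR_RGB2BGR))
E
python3 - <<'E'
from h import *
s=readout.sense();print(s)
for n in('scene','side'):
    im,d=grab_frame(n);c=calibration(n);save(n,im);W=cloud(d,c);np.savez(n+'.npz',im=im,d=d,W=W)
    print(n,'campos',-np.array(c['R']).T@np.array(c['t']).ravel())
    for l in('tap','spindle_seat','lever','tray','film_roll','bottle'):
        for r in nets.silhouettes(n,l):
            m=r['region']&(d>0);p=W[m]
            print(l,round(r['confidence'],2),np.round(r['bbox']),np.round(np.median(p,0)) if len(p) else '',np.round(np.percentile(p,[2,98],axis=0)).tolist() if len(p) else '')
E
```

```text
pics
{'clock': 0.0, 'joint_pos': array([ 1.17478802,  0.41191841, -0.01273401,  1.5970503 ,  0.00558877,
        1.13430981, -0.08220373]), 'dq': array([-0.00241643,  0.00094458, -0.00050933,  0.00017756,  0.00087148,
        0.00149048,  0.00039372]), 'joint_efforts': array([-6.22238604e-04, -6.00634146e+01,  6.81673251e-01, -2.99414724e+01,
        1.37426585e-02,  1.07625758e-02, -2.44810730e-05]), 'tcp_pos': array([ 201.15173477, -591.51432695,  403.83863042]), 'tcp_rot': array([ 9.86594458e-01,  1.63189138e-01, -1.82922695e-04, -8.04697438e-04]), 'contact_force': array([ 0.5876256 , -0.01220503,  0.37169822]), 'moment': array([0.01302262, 0.02196558, 0.00627217]), 'gripper_width': 1.000385614211654}
scene campos [1166.91468765   78.46623721  927.1519859 ]
tap 0.63 [262. 252. 128.  80.] [ 603. -138.   51.] [[540.0, -258.0, 2.0], [648.0, -27.0, 115.0]]
tap 0.17 [256. 230.  35.  40.] [ 590. -141.   97.] [[538.0, -173.0, 86.0], [615.0, -118.0, 118.0]]
spindle_seat 0.96 [258. 230.  32.  40.] [ 591. -141.   96.] [[536.0, -173.0, 84.0], [616.0, -118.0, 118.0]]
lever 0.68 [373. 199.  77
[... 500 characters left out ...]
65 856.79674845]
tap 0.85 [326. 235.  65.  77.] [ 570. -117.   53.] [[522.0, -244.0, 2.0], [643.0, -21.0, 117.0]]
spindle_seat 0.78 [330. 210.  33.  21.] [ 577. -137.   99.] [[535.0, -173.0, 87.0], [609.0, -116.0, 120.0]]
lever 0.69 [330. 361.  86.  29.] [483. 207.  35.] [[375.0, 178.0, 2.0], [539.0, 238.0, 39.0]]
lever 0.61 [384. 313.  17.  69.] [384.  26.  35.] [[359.0, -34.0, 7.0], [413.0, 131.0, 39.0]]
tray 0.56 [215. 303.  90.  83.] [739. 144.   7.] [[675.0, 60.0, 1.0], [790.0, 229.0, 41.0]]
film_roll 0.8 [304. 166.  30.  58.] [ 702. -295.   94.] [[668.0, -358.0, 6.0], [750.0, -280.0, 133.0]]
bottle 0.62 [238. 212.  26.  68.] [776. -57.  91.] [[754.0, -94.0, 4.0], [814.0, -41.0, 171.0]]
```

```bash
python3 - <<'E'
from h import *
a=np.load('side.npz')['im'];b=np.load('scene.npz')['im']
A=cv2.resize(a[180:420,200:520],(800,600),interpolation=cv2.INTER_CUBIC);save('sidecrop',A)
B=cv2.resize(b[160:340,190:430],(800,600),interpolation=cv2.INTER_CUBIC);save('scenecrop',B)
E
```

```text
(no output)
```

View pics/sidecrop.png

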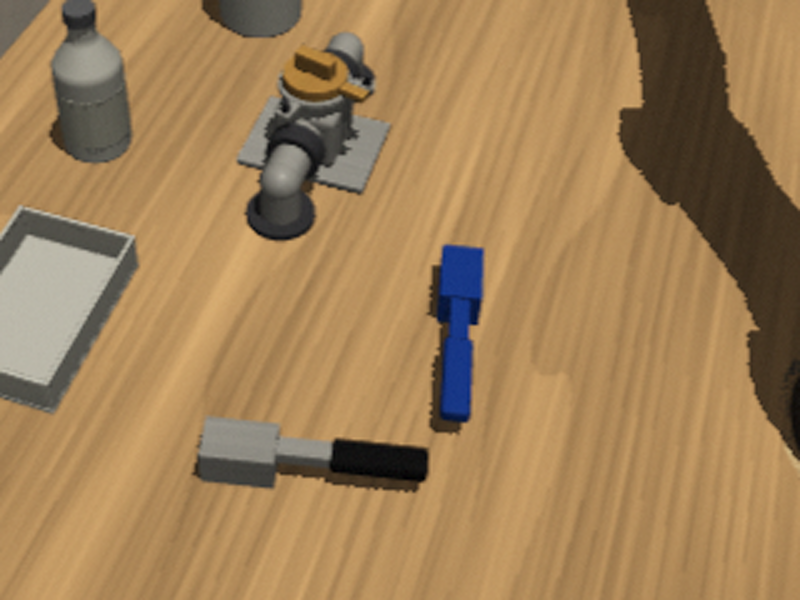

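View pics/scenecrop.png

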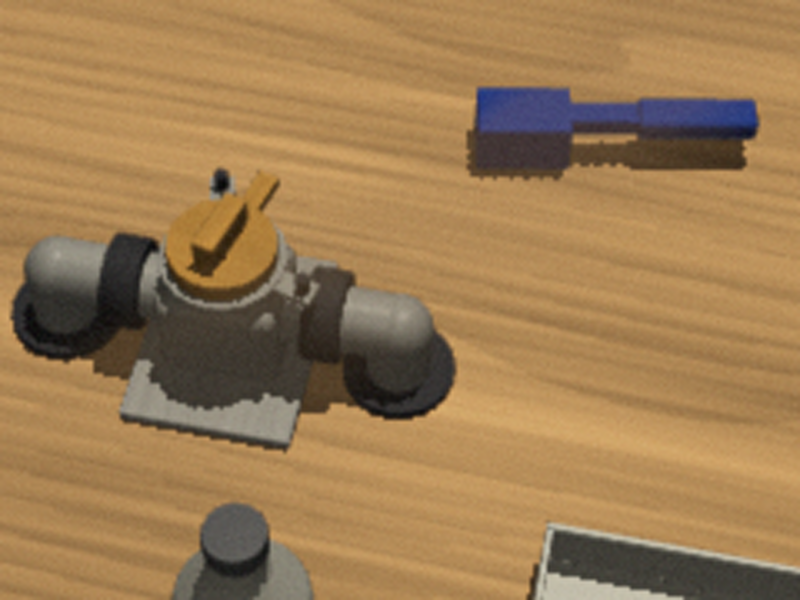

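```bash
cat >> h.py <<'E'
def lever_fit(W,im,reg):
    g=im.astype(int).max(-1); m=reg&(W[...,2]>31)&(W[...,2]<42)
    P=W[m][:,:2]; r=cv2.minAreaRect(P.astype(np.float32)); 
    mu=P.mean(0);_,_,V=np.linalg.svd(P-mu,full_matrices=False);a=V[0]
    dark=W[m&(g<60)][:,:2]; hub=W[m&(g>90)][:,:2]
    if (dark.mean(0)-hub.mean(0))@a<0:a=-a
    return P,dark,hub,a,r
def orange(W,im):
    h=cv2.cvtColor(im,cv2.COLOR_RGB2HSV).astype(int)
    return (h[...,0]>8)&(h[...,0]<24)&(h[...,1]>170)
def ext(P,a):
    n=np.array([-a[1],a[0]]);return np.round([*np.percentile(P@a,[1,99]),*np.percentile(P@n,[1,99])],1)
E
python3 - <<'E'
from h import *
z=np.load('side.npz');im,d,W=z['im'],z['d'],z['W']
reg=np.zeros((480,640),bool);reg[340:380,270:380]=1
P,dark,hub,a,r=lever_fit(W,im,reg)
print('dir',np.degrees(np.arctan2(a[1],a[0])),len(P),len(dark),len(hub),hub.mean(0),dark.mean(0),cv2.minAreaRect(hub.astype(np.float32)),cv2.minAreaRect(dark.astype(np.float32)))
print(ext(P,a),ext(hub,a),ext(dark,a))
for n in('side','scene'):
    z=np.load(n+'.npz');im,d,W=z['im'],z['d'],z['W']
    box=(W[...,0]>480)&(W[...,0]<680)&(W[...,1]>-210)&(W[...,1]<-70)
    o=orange(W,im)&box
    col=W[o&(abs(W[...,2]-98)<5)];t=W[o&(W[...,2]>112)&(W[...,2]<124)]
    print(n,o.sum(),len(col),len(t),cv2.minAreaRect(col[:,:2].astype(np.float32)),cv2.minAreaRect(t[:,:2].astype(np.float32)),col[:,2].mean(),t[:,2].mean() if len(t) else 0)
    x=col[:,:2];c=t[:,:2].mean(0);q=x-c;rr=np.hypot(*q.T);f=q[rr>38];print(c,len(f),np.degrees(np.arctan2(*f.mean(0)[::-1])),rr.max())
E
```

```text
dir -164.657199904567 1170 411 695 [495.1214748  209.97311108] [407.82044092 192.16058223] ((448.9922790527344, 193.09800720214844), (195.53341674804688, 60.989192962646484), 25.131072998046875) ((398.1735534667969, 182.64683532714844), (98.67990112304688, 48.24826431274414), 40.511722564697266)
[-579.5 -394.5  -90.5  -28.6] [-579.8 -394.4  -90.1  -26. ] [-479.6 -409.   -87.9  -65.1]
side 60 26 9 ((574.3424072265625, -125.78500366210938), (32.67567825317383, 60.21832275390625), 67.4083251953125) ((583.0708618164062, -139.25262451171875), (39.68846130371094, 9.960726737976074), 0.2191367745399475) 97.09658637788631 114.29566362594113
[ 576.82322429 -139.28355789] 0 nan 37.89405664625143
scene 328 203 73 ((579.5338134765625, -141.91256713867188), (52.989044189453125, 77.51705169677734), 48.03761291503906) ((588.325439453125, -146.12001037597656), (14.649718284606934, 37.169246673583984), 70.5494384765625) 96.4760279308539 115.81023816146246
[ 589.09705019 -146.0378993 ] 19 166.21173724844593 55.87174076623604<stdin>:13: RuntimeWarning: Mean of empty slice.
  ret = um.true_divide(
```

```bash
cat >> h.py <<'E'
def yaw(s): 
    x=Ro.from_quat(s['tcp_rot']).as_matrix()[:,0];return np.degrees(np.arctan2(x[1],x[0]))
def plan(p,yw):
    """tool-frame shift (mm) + rotvec(deg) from the measured pose to TCP p (mm), pointing down, tool x at yaw yw"""
    s=readout.sense();R=Ro.from_quat(s['tcp_rot']);c,n=np.cos(np.radians(yw)),np.sin(np.radians(yw))
    T=Ro.from_matrix(np.array([[c,n,0],[n,-c,0],[0,0,-1]]))
    print('t',round(s['clock'],2),'tcp',np.round(s['tcp_pos'],1),'yaw',round(yaw(s),2),'tilt',np.round(R.as_matrix()[:,2],4),'q',np.round(s['joint_pos'],2))
    print('shift',np.round(R.inv().apply(np.array(p)-s['tcp_pos']),1),'rot',np.round((R.inv()*T).as_rotvec(degrees=True),2))
E
python3 - <<'E'
from h import *
c=calibration('wrist');R=np.array(c['R']);s=readout.sense();Rt=Ro.from_quat(s['tcp_rot'])
print(c['fx'],'cam in tool',Rt.inv().apply(-R.T@np.array(c['t']).ravel()-s['tcp_pos']),'axis in tool',Rt.inv().apply(R[2]))
plan((470,-150,420),5)
E
```

```text
348.1198412981035 cam in tool [71.89969407  0.89342394 31.10099366] axis in tool [-2.81600437e-01  8.94779332e-04  9.59531340e-01]
t 0.7 tcp [ 201.2 -591.7  404.7] yaw 18.78 tilt [ 0.e+00 -1.e-04 -1.e+00] q [ 1.17  0.41 -0.01  1.6   0.01  1.13 -0.08]
shift [ 396.7 -331.7  -15.3] rot [ 0.    0.   13.78]
```

```bash
python3 -m jog '[[[0.512,-0.298,0.005,0,0,13.8,0.085],[0.512,-0.298,0.005,0,0,13.8,0.085],[0.512,-0.298,0.005,0,0,13.8,0.085],[0.512,-0.298,0.005,0,0,13.8,0.085],[0.512,-0.298,0.005,0,0,13.8,0.085]]]'; python3 -c "
from h import *
plan((590,-145,400),5)"
```

```text
clock: 1.2
tcp_pos: [366.3, -401.4, 402.9]
tcp_rot: [0.999, 0.043, 0.0, 0.0]
contact_force: [1.6, -0.5, -0.5]
gripper_width: 0.995
t 1.2 tcp [ 366.3 -401.4  402.9] yaw 4.97 tilt [ 5.e-04 -6.e-04 -1.e+00] q [ 0.8   0.28 -0.07  1.79  0.02  1.07 -0.76]
shift [ 245.1 -236.1    2.9] rot [ 0.04 -0.03 -0.03]
```

```bash
python3 -m jog '[[[0.245,-0.236,0.003,0,0,0,0.085],[0.245,-0.236,0.003,0,0,0,0.085],[0.245,-0.236,0.003,0,0,0,0.085],[0.245,-0.236,0.003,0,0,0,0.085],[0.245,-0.236,0.003,0,0,0,0.085]]]';python3 -m jog '[[[0.04,-0.03,0.003,0,0,0,0.085],[0.04,-0.03,0.003,0,0,0,0.085],[0.04,-0.03,0.003,0,0,0,0.085],[0.04,-0.03,0.003,0,0,0,0.085]]]'; python3 - <<'E'
from h import *
plan((590,-145,400),5)
c=calibration('wrist');im,d=grab_frame('wrist');W=cloud(d,c);np.savez('wt.npz',im=im,d=d,W=W);save('wt',im)
o=orange(W,im)&(W[...,2]>90)
col=W[o&(abs(W[...,2]-98)<5)];t=W[o&(W[...,2]>112)&(W[...,2]<124)]
print(o.sum(),len(col),len(t),col[:,2].mean(),t[:,2].mean(),cv2.minAreaRect(t[:,:2].astype(np.float32)))
c0=t[:,:2].mean(0)
q=col[:,:2]-c0;r=np.hypot(*q.T);f=q[r>38];print('tang c',c0,'nose',len(f),np.degrees(np.arctan2(*f.mean(0)[::-1])),r.max())
E
```

```text
clock: 1.7
tcp_pos: [530.6, -213.0, 400.7]
tcp_rot: [0.999, 0.043, 0.0, 0.0]
contact_force: [0.9, -1.1, -0.3]
gripper_width: 0.997
clock: 2.1
tcp_pos: [566.2, -182.4, 397.2]
tcp_rot: [0.999, 0.043, -0.0, 0.0]
contact_force: [-0.1, -0.9, 0.6]
gripper_width: 1.0
t 2.1 tcp [ 566.2 -182.4  397.2] yaw 4.91 tilt [-7.e-04 -7.e-04 -1.e+00] q [ 0.38  0.38 -0.2   1.67  0.08  1.1  -1.33]
shift [ 26.9 -35.2  -2.8] rot [ 0.03  0.05 -0.09]
4988 3876 1039 97.38291975048702 117.30774714977227 ((584.5444946289062, -147.64791870117188), (14.053163528442383, 40.09614944458008), 77.3637924194336)
tang c [ 585.45551452 -148.03059087] nose 288 167.57984062996388 56.46400714983767
```

View pics/wt.png

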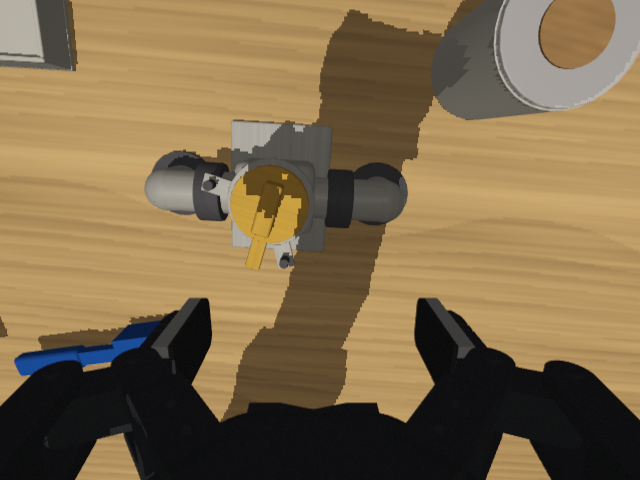

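```bash
python3 -m jog '[[[-0.035,-0.394,0,0,0,-7,0.085],[-0.035,-0.394,0,0,0,-7,0.085],[-0.035,-0.394,0,0,0,-7,0.085],[-0.035,-0.394,0,0,0,-7,0.085],[-0.035,-0.394,0,0,0,-7,0.085]]]';python3 - <<'E'
from h import *
plan((497,208,380),12)
E
```

```text
clock: 2.65
tcp_pos: [522.3, 64.8, 397.9]
tcp_rot: [0.995, 0.103, 0.001, 0.0]
contact_force: [1.7, 0.4, -0.1]
gripper_width: 0.997
t 2.65 tcp [522.3  64.8 397.9] yaw 11.8 tilt [ 1.1e-03 -7.0e-04 -1.0e+00] q [ 0.07  0.27 -0.34  1.83  0.11  1.06 -1.68]
shift [   4.5 -145.3   17.8] rot [ 0.05 -0.06 -0.2 ]
```

```bash
python3 -m jog '[[[0.004,-0.145,0.018,0,0,0,0.085],[0.004,-0.145,0.018,0,0,0,0.085],[0.004,-0.145,0.018,0,0,0,0.085],[0.004,-0.145,0.018,0,0,0,0.085],[0.004,-0.145,0.018,0,0,0,0.085]]]';cat > lv.py <<'E'
from h import *
import sys
plan((497,208,380),12)
c=calibration('wrist');im,d=grab_frame('wrist');W=cloud(d,c);np.savez('wl.npz',im=im,d=d,W=W);save(sys.argv[1],im)
z=W[...,2];u,v=np.meshgrid(range(640),range(480))
nr=nets.silhouettes('wrist','lever');print([(round(r['confidence'],2),np.round(r['bbox'])) for r in nr])
near=(np.hypot(W[...,0]-460,W[...,1]-205)<130)&(z>30)&(z<42)
print('pts',near.sum(),z[near].mean())
g=im.astype(int).max(-1)
for nm,m in(('hub',near&(g>90)),('dark',near&(g<60))):
    n,L,S,_=cv2.connectedComponentsWithStats(m.astype(np.uint8))
    k=1+S[1:,4].argmax();P=W[L==k];r=cv2.minAreaRect(P[:,:2].astype(np.float32));print(nm,S[k],P.mean(0),r)
E
python3 lv.py wl
```

```text
clock: 3.15
tcp_pos: [496.8, 207.2, 379.4]
tcp_rot: [0.995, 0.105, -0.0, 0.0]
contact_force: [0.3, -0.4, -0.2]
gripper_width: 0.995
t 3.15 tcp [496.8 207.2 379.4] yaw 12.02 tilt [ 0.e+00 -6.e-04 -1.e+00] q [-0.16  0.32 -0.41  1.82  0.15  1.03 -1.98]
shift [ 0.4 -0.8 -0.6] rot [0.03 0.01 0.02]
[(0.89, array([442., 339., 173.,  43.])), (0.64, array([308., 253.,  40., 171.]))]
pts 5313 35.07275812070955
hub [ 287  178   41   96 2603] [495.94090789 209.86133012  35.03927536] ((488.3810729980469, 208.59982299804688), (91.85533142089844, 36.10346984863281), 13.176146507263184)
dark [ 299  271   25   68 1508] [411.16447149 188.65754623  35.21849832] ((410.062255859375, 188.4163818359375), (72.86553955078125, 23.14625358581543), 14.29696273803711)
```

View pics/wl.png

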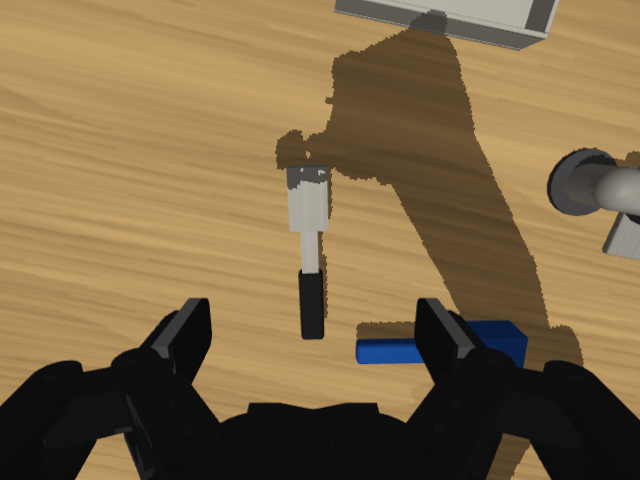

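```bash
cat > fit.py <<'E'
from h import *
z=np.load('wl.npz');W=z['W'];im=z['im'];Z=W[...,2]
m=(np.hypot(W[...,0]-460,W[...,1]-205)<140)&(Z>30)&(Z<42)&(im[...,2].astype(int)-im[...,0]<50)
n,L,S,_=cv2.connectedComponentsWithStats(m.astype(np.uint8));k=1+S[1:,4].argmax();P=W[L==k][:,:2]
u,v=np.meshgrid(range(640),range(480))
best=None
from scipy.optimize import minimize
def inside(p):
    c,s=np.cos(p[2]),np.sin(p[2]);q=(P-p[:2])@np.array([[c,-s],[s,c]])
    x,y=q[:,0],q[:,1]
    def sd(x0,x1,h): return np.hypot(np.maximum(0,np.maximum(x0-x,x-x1)),np.maximum(0,abs(y)-h))
    d=np.minimum(np.minimum(sd(-29,29,18),sd(29,70,8)),sd(70,146,12));return d
f=lambda p:(inside(p)**2).mean()
# end-symmetric prior: extents
p0=np.array([515.5,214,np.radians(-166.3)])
r=minimize(f,p0,method='Nelder-Mead');p=r.x;a=np.array([np.cos(p[2]),np.sin(p[2])]);nn=np.array([-a[1],a[0]])
q=(P-p[:2]);print(S[k],p[:2],np.degrees(p[2]),r.fun,np.percentile(q@a,[.5,99.5]))
h=q[(q@a<27)]@nn;d=q[q@a>75]@nn;print('hub lat',np.percentile(h,[1,99]),'sleeve lat',np.percentile(d,[1,99]),np.polyfit(q[q@a>75]@a,d,1))
E
python3 fit.py
```

```text
[ 286  166   42  174 4833] [513.88217622 214.52143585] -166.13993134555864 2.4878388206707812e-05 [-28.89662864 142.13312981]
hub lat [-17.62767105  17.62738954] sleeve lat [-11.67469881  11.68712283] [-0.0003429  0.1323315]
```

```bash
python3 -c "
from h import *
plan((514,214.5,176),13.86)"
```

```text
t 3.25 tcp [497.6 205.4 379.5] yaw 11.81 tilt [ 5.0e-04 -1.1e-03 -1.0e+00] q [-0.15  0.32 -0.41  1.82  0.15  1.03 -1.98]
shift [ 17.9  -5.8 203.5] rot [ 0.07 -0.01 -2.05]
```

```bash
python3 -m jog '[[[0.018,-0.006,0.12,0,0,-2,0.085],[0.018,-0.006,0.12,0,0,-2,0.085],[0.018,-0.006,0.12,0,0,-2,0.085],[0.018,-0.006,0.12,0,0,-2,0.085],[0.018,-0.006,0.12,0,0,-2,0.085]]]'; python3 -c "
from h import *
plan((514,214.5,176),13.86)"; python3 -m jog '[[[0,0,0,0,0,0,0.085],[0,0,0,0,0,0,0.085]]]';  python3 lv.py wl2; python3 fit.py; python3 -c "
from h import *
plan((514,214.5,176),13.86)"
```

```text
clock: 3.75
tcp_pos: [514.1, 215.8, 260.0]
tcp_rot: [0.993, 0.121, 0.0, 0.0]
contact_force: [-1.1, 0.1, -0.1]
gripper_width: 0.994
t 3.75 tcp [514.1 215.8 260. ] yaw 13.85 tilt [ 2.e-04 -4.e-04 -1.e+00] q [-0.2   0.5  -0.37  1.88  0.24  0.81 -2.03]
shift [-0.4  1.2 84. ] rot [ 0.03 -0.   -0.01]
clock: 3.95
tcp_pos: [513.9, 216.9, 261.2]
tcp_rot: [0.993, 0.121, 0.002, -0.0]
contact_force: [-0.3, 0.5, -0.3]
gripper_width: 0.996
t 3.95 tcp [513.9 216.9 261.2] yaw 13.94 tilt [ 2.9e-03  9.0e-04 -1.0e+00] q [-0.2   0.49 -0.38  1.88  0.24  0.81 -2.03]
shift [ -18.2    4.5 -118.8] rot [-0.01 -0.18  1.94]
[(0.88, array([316., 308.,  62., 199.])), (0.78, array([519., 455.,  65.,  44.]))]
pts 8503 35.13587494517076
hub [ 285  248   61  120 4818] [492.45447812 209.80599386  35.01259047] ((484.3706359863281, 207.35601806640625), (83.5251693725586, 36.088932037353516), 13.658223152160645)
dark [ 298  362   35   46 1349] [430.66340313 193.86228615  35.11702832] ((430.0773620605469, 193.3359832763672), (32.68135452270508, 22.98014259338379), 13.503825187683105)
[ 284  216   63  192 8503] [513.82141939 214.54077307] -166.14016974950175 0.00015740008425369417 [-28.9729582 100.6260814]
hub lat [-17.62975772  17.63945688] sleeve lat [-11.68516313  11.79738019] [-0.03379018  2.85621064]
t 4.05 tcp [513.6 217.1 260.7] yaw 13.97 tilt [ 2.2e-03  6.0e-04 -1.0e+00] q [-0.2   0.49 -0.38  1.88  0.24  0.81 -2.03]
shift [-0.5  2.6 84.7] rot [-0.   -0.13  0.11]
```

```bash
python3 -m jog '[[[0,0.002,0.084,0,0,0,0.085],[0,0.002,0.084,0,0,0,0.085],[0,0.002,0.084,0,0,0,0.085]]]'; python3 -m jog '[[[0,0,0,0,0,0,0.02],[0,0,0,0,0,0,0.02],[0,0,0,0,0,0,0.02],[0,0,0,0,0,0,0.02],[0,0,0,0,0,0,0.02]]]'; python3 -m jog '[[[0,0,-0.02,0,0,0,0.02],[0,0,-0.1,0,0,0,0.02],[0,0,-0.1,0,0,0,0.02],[0,0,-0.1,0,0,0,0.02],[0,0,-0.1,0,0,0,0.02]]]'; python3 -c "
from h import *
plan((585,-148,300),-12)"
```

```text
clock: 4.35
tcp_pos: [512.2, 214.1, 172.1]
tcp_rot: [0.993, 0.122, -0.003, 0.001]
contact_force: [0.3, -1.1, 0.3]
gripper_width: 0.997
clock: 4.85
tcp_pos: [514.6, 215.6, 177.4]
tcp_rot: [0.993, 0.122, 0.002, -0.0]
contact_force: [-0.9, 0.4, 7.6]
gripper_width: 0.409
clock: 5.35
tcp_pos: [513.8, 214.9, 276.2]
tcp_rot: [0.993, 0.122, 0.001, -0.0]
contact_force: [0.6, -1.2, -3.5]
gripper_width: 0.412
t 5.35 tcp [513.8 214.9 276.2] yaw 13.96 tilt [ 1.9e-03  3.0e-04 -1.0e+00] q [-0.19  0.47 -0.39  1.87  0.23  0.84 -2.02]
shift [-18.4 369.4 -23.7] rot [-1.000e-02 -1.100e-01  2.596e+01]
```

```bash
python3 -m jog '[[[-0.018,0.369,-0.06,0,0,26.4,0.02],[-0.018,0.369,-0.06,0,0,26.4,0.02],[-0.018,0.369,-0.06,0,0,26.4,0.02],[-0.018,0.369,-0.06,0,0,26.4,0.02],[-0.018,0.369,-0.06,0,0,26.4,0.02]]]'; python3 -c "
from h import *
plan((585,-148,335),-12.5)"
```

```text
clock: 5.85
tcp_pos: [561.1, -28.9, 314.1]
tcp_rot: [0.994, -0.108, -0.001, 0.0]
contact_force: [1.2, 0.6, -3.0]
gripper_width: 0.408
t 5.85 tcp [561.1 -28.9 314.1] yaw -12.44 tilt [-2.9e-03 -3.0e-04 -1.0e+00] q [ 0.15  0.41 -0.23  1.84  0.12  0.91 -1.93]
shift [ 48.9 111.2 -21. ] rot [0.05 0.16 0.06]
```

```bash
python3 -m jog '[[[0.049,0.111,-0.021,0,0,0,0.02],[0.049,0.111,-0.021,0,0,0,0.02],[0.049,0.111,-0.021,0,0,0,0.02],[0.049,0.111,-0.021,0,0,0,0.02],[0.049,0.111,-0.021,0,0,0,0.02]]]'; python3 -m jog '[[[0,0,0,0,0,0,0.02],[0,0,0,0,0,0,0.02]]]'; python3 - <<'E'
from h import *
plan((585,-148,335),-12.5)
s=readout.sense();c=calibration('wrist');im,d=grab_frame('wrist');W=cloud(d,c);np.savez('wg.npz',im=im,d=d,W=W);save('wg',im)
R=Ro.from_quat(s['tcp_rot']).as_matrix();T=(W-s['tcp_pos'])@R
print('z of pts',[(u,v,np.round(W[v,u],0).tolist(),np.round(T[v,u],1).tolist(),im[v,u].tolist()) for v in range(200,480,20) for u in(317,)])
E
```

```text
clock: 6.35
tcp_pos: [585.1, -146.1, 334.6]
tcp_rot: [0.994, -0.109, -0.002, -0.0]
contact_force: [-0.1, 0.5, -3.2]
gripper_width: 0.411
clock: 6.55
tcp_pos: [585.6, -144.2, 335.7]
tcp_rot: [0.994, -0.107, -0.001, -0.0]
contact_force: [-0.4, 0.7, -2.0]
gripper_width: 0.41
t 6.55 tcp [ 585.6 -144.2  335.7] yaw -12.28 tilt [-1.4e-03  8.0e-04 -1.0e+00] q [ 0.31  0.45 -0.2   1.72  0.1   0.99 -1.71]
shift [0.3 3.8 0.7] rot [-0.03  0.09  0.22]
z of pts [(317, 200, [618.0, -155.0, 85.0], [34.4, 3.6, 250.3], [93, 90, 85]), (317, 220, [608.0, -153.0, 97.0], [24.2, 3.4, 238.5], [108, 81, 32]), (317, 240, [601.0, -151.0, 117.0], [17.3, 3.2, 218.5], [109, 81, 32]), (317, 260, [612.0, -152.0, 180.0], [27.7, 2.4, 156.0], [75, 74, 69]), (317, 280, [610.0, -152.0, 194.0], [25.6, 2.2, 141.7], [91, 89, 82]), (317, 300, [603.0, -150.0, 194.0], [18.1, 2.2, 141.6], [91, 88, 82]), (317, 320, [595.0, -149.0, 195.0], [10.6, 2.3, 141.1], [91, 87, 82]), (317, 340, [587.0, -147.0, 193.0], [1.7, 2.3, 142.5], [91, 88, 81]), (317, 360, [579.0, -145.0, 194.0], [-6.2, 2.3, 141.7], [90, 87, 81]), (317, 380, [570.0, -143.0, 194.0], [-15.2, 2.4, 142.1], [90, 86, 80]), (317, 400, [561.0, -141.0, 193.0], [-24.7, 2.4, 142.6], [88, 86, 80]), (317, 420, [597.0, -148.0, 242.0], [12.6, 1.7, 93.6], [18, 17, 21]), (317, 440, [596.0, -148.0, 246.0], [11.3, 1.6, 89.6], [19, 18, 21]), (317, 460, [597.0, -148.0, 252.0], [12.2, 1.5, 84.0], [19, 19, 19])]
```

View pics/wg.png

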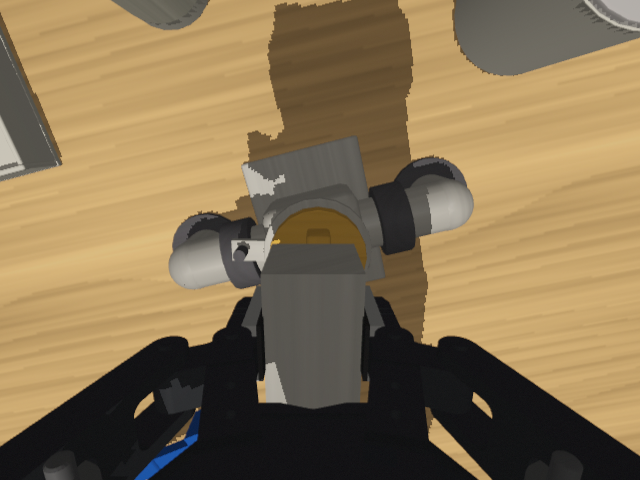

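```bash
cat > rel.py <<'E'
from h import *
z=np.load('wg.npz');W=z['W'];im=z['im'];Z=W[...,2]
def rel(zt,a0):
    a=np.array([np.cos(a0),np.sin(a0)]);return a,np.array([-a[1],a[0]])
v,u=np.mgrid[0:480,0:640]
hub=(abs(Z-194)<5)&(u>240)&(u<390)&(v<410)&(im.max(-1)>50)
n,L,S,_=cv2.connectedComponentsWithStats(hub.astype(np.uint8));k=1+S[1:,4].argmax();P=W[L==k]
# side edges per row -> mid line
ms=[];far=[]
for r in range(S[k,1]+3,S[k,1]+S[k,3]-3):
    c=np.where(L[r]==k)[0]; ms.append((W[r,c[0],:2]+W[r,c[-1],:2])/2); far.append(np.hypot(*(W[r,c[0],:2]-W[r,c[-1],:2])))
ms=np.array(ms);ms=ms[5:];q=ms-ms.mean(0);_,_,V=np.linalg.svd(q);a=V[0]*np.sign(V[0][0]);n_=np.array([-a[1],a[0]])
print('hub yaw(tool x sense)',np.degrees(np.arctan2(a[1],a[0])),'width',np.median(far),'top z',np.median(P[:,2]),S[k])
fx=np.percentile(P[:,:2]@a,99.7);o=a*(fx-29)+n_*np.median(ms@n_);print('lever origin',o)
O=orange(W,im)&(u>230)&(u<400)
t=W[O&(Z>112)&(Z<124)];col=W[O&(abs(Z-98)<4)]
b=np.array([np.cos(np.radians(-12.6)),np.sin(np.radians(-12.6))]);m=np.array([-b[1],b[0]])
if len(t):
    print('tang',len(t),np.percentile(t[:,:2]@b,[0.5,99.5]),np.percentile(t[:,:2]@m,[1,99]), t[:,2].mean())
    print('tang centre',b*(np.percentile(t[:,:2]@b,99.5)-20)+m*np.mean(np.percentile(t[:,:2]@m,[1,99])))
# circle fit of collar outer rim, far side
E=col[:,:2];ang=np.arctan2(*(E-[585,-148]).T[::-1]);pts=[]
for lo in np.arange(-1.5,1.2,.1):
    s=E[(ang>lo)&(ang<lo+.1)]
    if len(s)>5: pts.append(s[np.argsort(np.hypot(*(s-[585,-148]).T))[-3]])
pts=np.array(pts)
from scipy.optimize import least_squares
if len(pts)>5:
    f=least_squares(lambda c:np.hypot(*(pts-c).T)-31,[585,-148],loss='soft_l1');print('collar centre',f.x,np.abs(f.fun).mean(),len(pts))
E
python3 rel.py
python3 - <<'E'
from h import *
z=np.load('wt.npz');W=z['W'];im=z['im'];Z=W[...,2]
O=orange(W,im);t=W[O&(Z>112)&(Z<124)][:,:2];col=W[O&(abs(Z-98)<4)][:,:2]
b=np.array([np.cos(np.radians(-12.6)),np.sin(np.radians(-12.6))]);m=np.array([-b[1],b[0]])
for P in(t,col[np.hypot(*(col-[585,-148]).T)<33]):print(np.percentile(P@b,[.5,99.5]),np.percentile(P@m,[.5,99.5]))
print('centre old',np.array([584.5,-147.65])@np.c_[b,m])
E
```

```text
hub yaw(tool x sense) -12.395696625683044 width 35.3792752513044 top z 193.85633815348288 [  260   267   106   141 13367]
lever origin [ 584.47904543 -144.63208629]
tang 225 [618.51683621 622.83736061] [-23.39179653  -9.8343457 ] 116.50511015570576
tang centre [ 584.69505576 -147.71787044]
collar centre [ 583.96721395 -147.61225818] 0.331624239762982 25
[583.28137515 622.6056706 ] [-23.5786943   -9.68979284]
[571.54609554 632.39699433] [-45.89637417  11.98305457]
centre old [602.63219695 -16.5893853 ]
```

```bash
python3 -m jog '[[[0.001,0.003,0,0,0,0.2,0.02],[0.001,0.003,0.033,0,0,0.2,0.02],[0.001,0.003,0.033,0,0,0.2,0.02],[0.001,0.003,0.033,0,0,0.2,0.02],[0.001,0.003,0.033,0,0,0.2,0.02]]]'; python3 - <<'E'
from h import *
plan((585,-148,335),-12.5)
im,d=grab_frame('wrist');W=cloud(d,calibration('wrist'));np.savez('wg.npz',im=im,d=d,W=W)
E
sed -i 's/Z-194/Z-161/' rel.py; python3 rel.py
```

```text
clock: 7.1
tcp_pos: [586.5, -148.9, 304.6]
tcp_rot: [0.994, -0.11, 0.001, 0.0]
contact_force: [0.9, 0.4, -2.9]
gripper_width: 0.417
t 7.1 tcp [ 586.5 -148.9  304.6] yaw -12.61 tilt [ 1.3e-03 -2.0e-04 -1.0e+00] q [ 0.31  0.49 -0.2   1.74  0.11  0.92 -1.72]
shift [ -1.6  -0.6 -30.4] rot [-0.   -0.07 -0.11]
hub yaw(tool x sense) -12.68842051279699 width 35.48194174918445 top z 162.92189438449222 [  243   266   140   142 13942]
lever origin [ 585.88438678 -149.53627593]
collar centre [ 584.12956014 -148.10893072] 0.37055611827524954 22
```

```bash
for i in 1 2; do python3 -m jog '[[[0,0,0,0,0,0,0.02],[0,0,0,0,0,0,0.02]]]' | grep tcp_pos; python3 - <<'E'
from h import *
im,d=grab_frame('wrist');W=cloud(d,calibration('wrist'));np.savez('wg.npz',im=im,d=d,W=W)
E
python3 rel.py; done
```

```text
tcp_pos: [586.2, -149.0, 304.2]
hub yaw(tool x sense) -12.727246140737805 width 35.475367117343445 top z 162.20752724196765 [  243   266   140   142 13879]
lever origin [ 585.36303504 -149.57744691]
collar centre [ 583.84585578 -148.23728135] 0.3282214684197574 21
tcp_pos: [586.0, -149.0, 303.6]
hub yaw(tool x sense) -12.705045969896574 width 35.43047334423614 top z 161.65117055874344 [  260   267   106   141 13451]
lever origin [ 585.12590552 -149.50661427]
collar centre [ 583.94323063 -148.0861572 ] 0.32380288552643016 22
```

```bash
python3 -m jog '[[[-0.0005,-0.0015,0,0,0,0,0.02],[-0.0005,-0.0015,0.005,0,0,0,0.02],[-0.0005,-0.0015,0.007,0,0,0,0.02],[-0.0005,-0.0015,0.009,0,0,0,0.02],[-0.0005,-0.0015,0.011,0,0,0,0.02]]]';python3 -m jog '[[[0,0,0.002,0,0,0,0.02],[0,0,0.004,0,0,0,0.02]]]'
```

```text
clock: 8.15
tcp_pos: [585.8, -147.4, 292.1]
tcp_rot: [0.994, -0.11, -0.0, -0.0]
contact_force: [0.3, 0.5, -3.1]
gripper_width: 0.411
clock: 8.35
tcp_pos: [585.9, -147.5, 288.3]
tcp_rot: [0.994, -0.11, 0.0, 0.0]
contact_force: [-1.2, -0.3, -3.2]
gripper_width: 0.414
```

```bash
python3 -m jog '[[[0,0,0.002,0,0,0,0.02],[0,0,0.004,0,0,0,0.02],[0,0,0.006,0,0,0,0.02]]]'
```

```text
clock: 8.65
tcp_pos: [585.9, -147.4, 282.3]
tcp_rot: [0.994, -0.11, 0.0, 0.0]
contact_force: [-0.6, 0.6, -3.0]
gripper_width: 0.415
```

```bash
python3 -m jog '[[[0,0,0.002,0,0,0,0.02],[0,0,0.004,0,0,0,0.02],[0,0,0.006,0,0,0,0.02]]]';python3 -m jog '[[[0,0,0.001,0,0,0,0.02],[0,0,0.002,0,0,0,0.02]]]'
```

```text
clock: 8.95
tcp_pos: [585.9, -147.5, 276.3]
tcp_rot: [0.994, -0.11, 0.0, 0.0]
contact_force: [-0.5, -0.2, -3.1]
gripper_width: 0.412
clock: 9.15
tcp_pos: [585.8, -147.4, 275.3]
tcp_rot: [0.994, -0.11, -0.0, 0.0]
contact_force: [-7.4, 0.7, 12.4]
gripper_width: 0.415
```

```bash
python3 -m jog '[[[0,0,-0.001,0,0,0,0.0854],[0,0,-0.001,0,0,0,0.0854],[0,0,-0.001,0,0,0,0.0854],[0,0,-0.001,0,0,0,0.0854],[0,0,-0.001,0,0,0,0.0854]]]';python3 -m jog '[[[0,0,-0.05,0,0,0,0.0854],[0,0,-0.1,0,0,0,0.0854],[0,0,-0.1,0,0,0,0.0854],[0,0,-0.1,0,0,0,0.0854],[0,0,-0.1,0,0,0,0.0854]]]'; python3 - <<'E'
from h import *
plan((476,-123,260),-12.6)
im,d=grab_frame('wrist');W=cloud(d,calibration('wrist'));np.savez('ws.npz',im=im,d=d,W=W);save('ws',im)
Z=W[...,2];b=np.array([-.976,.218]);b/=np.hypot(*b);m=np.array([-b[1],b[0]])
h=(abs(Z-134)<4)&(np.hypot(W[...,0]-540,W[...,1]+137)<140);P=W[h];q=P[:,:2]-[584.8,-147.8];x=q@b;y=q@m
print(len(P),'x',np.percentile(x,[.5,99.5]),'hub lat',np.percentile(y[abs(x)<25],[1,99]),'z hub',np.median(P[abs(x)<25][:,2]),'z arm',np.median(P[x>75][:,2]) if (x>75).any() else 0)
print(np.polyfit(x[x>40],y[x>40],1) if (x>40).any() else 0)
E
```

```text
clock: 9.65
tcp_pos: [585.9, -147.4, 275.4]
tcp_rot: [0.994, -0.11, 0.0, 0.0]
contact_force: [0.5, 0.8, -0.3]
gripper_width: 0.996
clock: 10.15
tcp_pos: [585.4, -147.4, 374.5]
tcp_rot: [0.994, -0.11, -0.001, 0.0]
contact_force: [-0.7, 0.0, -0.2]
gripper_width: 1.0
t 10.15 tcp [ 585.4 -147.4  374.5] yaw -12.62 tilt [-1.5e-03  2.0e-04 -1.0e+00] q [ 0.32  0.41 -0.2   1.67  0.09  1.07 -1.7 ]
shift [-1.120e+02  1.000e-01  1.147e+02] rot [ 0.01  0.08 -0.02]
7930 x [-28.655762   115.52946854] hub lat [-17.56443201  17.73753929] z hub 133.14852907772513 z arm 132.96463434424732
[-0.00126373 -0.01389999]
```

View pics/ws.png

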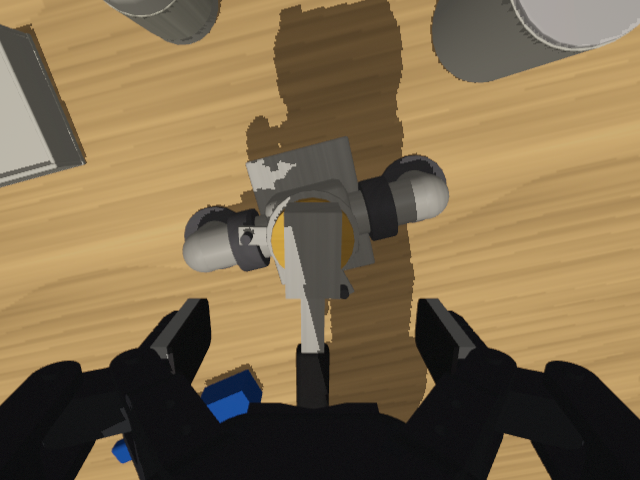

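```bash
python3 -m jog '[[[-0.05,0,0,0,0,0,0.0854],[-0.1,0,0,0,0,0,0.0854],[-0.112,0,0.03,0,0,0,0.0854],[-0.112,0,0.05,0,0,0,0.0854],[-0.112,0,0.05,0,0,0,0.0854]]]'; python3 - <<'E'
from h import *
plan((475.5,-123.4,277),-12.6)
E
```

```text
clock: 10.7
tcp_pos: [474.9, -122.8, 322.5]
tcp_rot: [0.994, -0.11, -0.003, -0.0]
contact_force: [0.8, -0.8, 0.1]
gripper_width: 0.998
t 10.7 tcp [ 474.9 -122.8  322.5] yaw -12.61 tilt [-0.006   0.0012 -1.    ] q [ 0.34  0.29 -0.22  1.99  0.08  0.87 -1.72]
shift [ 1.   0.5 45.5] rot [ 0.01  0.35 -0.01]
```

```bash
python3 -m jog '[[[0.001,0.0005,0.045,0,0,0,0.0854],[0.001,0.0005,0.046,0,0,0,0.0854],[0.001,0.0005,0.046,0,0,0,0.0854]]]'; python3 -m jog '[[[0,0,0,0,0,0,0.012],[0,0,0,0,0,0,0.012],[0,0,0,0,0,0,0.012],[0,0,0,0,0,0,0.012],[0,0,0,0,0,0,0.012]]]'; python3 - <<'E'
from h import *
plan((475.5,-123.4,277),-12.6);s=readout.sense();print(s['contact_force'],s['moment'])
E
```

```text
clock: 11.0
tcp_pos: [477.5, -123.6, 279.3]
tcp_rot: [0.994, -0.11, -0.001, -0.0]
contact_force: [0.6, -0.0, 1.0]
gripper_width: 0.996
clock: 11.5
tcp_pos: [477.5, -123.7, 280.0]
tcp_rot: [0.994, -0.11, 0.0, 0.0]
contact_force: [-0.0, 0.3, 2.3]
gripper_width: 0.271
t 11.5 tcp [ 477.5 -123.7  280. ] yaw -12.62 tilt [ 9.e-04 -2.e-04 -1.e+00] q [ 0.33  0.36 -0.22  2.03  0.11  0.77 -1.74]
shift [-2.1  0.2  3. ] rot [ 0.   -0.05 -0.02]
[-0.04480407  0.31083928  2.26179551] [ 0.03462105 -0.0284616   0.00361205]
```

```bash
python3 -m jog '[[[0.0003,-0.0077,0,0,0,4,0.012],[0.0011,-0.0153,0,0,0,8,0.012],[0.0024,-0.0229,0,0,0,12,0.012],[0.0043,-0.0303,0,0,0,16,0.012],[0.0066,-0.0376,0,0,0,20,0.012]]]'; python3 -c "
from h import *
plan((584.8,-147.8,280),-32.6)"
```

```text
clock: 12.0
tcp_pos: [492.0, -88.5, 279.8]
tcp_rot: [0.959, -0.282, -0.0, 0.0]
contact_force: [-1.9, -0.3, 3.6]
gripper_width: 0.268
t 12.0 tcp [492.  -88.5 279.8] yaw -32.75 tilt [-3.e-04 -8.e-04 -1.e+00] q [ 0.2   0.36 -0.15  2.02  0.08  0.77 -2.13]
shift [110.2  -0.3  -0.2] rot [ 0.05 -0.01 -0.15]
```

```bash
python3 -m jog '[[[0,0,0,0,0,0,0.0854],[0,0,0,0,0,0,0.0854],[0,0,0,0,0,0,0.0854],[0,0,0,0,0,0,0.0854],[0,0,0,0,0,0,0.0854]]]'; python3 -m jog '[[[0,0,-0.05,0,0,0,0.0854],[0,0,-0.09,0,0,-8,0.0854],[0,0,-0.09,0,0,-16,0.0854],[0,0,-0.09,0,0,-24,0.0854],[0,0,-0.09,0,0,-32,0.0854]]]'; python3 -m jog '[[[0,0,0,0,0,-42,0.0854],[0,0,0,0,0,-42,0.0854],[0,0,0,0,0,-42,0.0854],[0,0,0,0,0,-42,0.0854],[0,0,0,0,0,-42,0.0854]]]';  python3 -m jog '[[[0,0,0,0,0,-42,0.0854],[0,0,0,0,0,-42,0.0854],[0,0,0,0,0,-42,0.0854],[0,0,0,0,0,-42,0.0854],[0,0,0,0,0,-42,0.0854]]]'; python3 -m jog '[[[0,0,0,0,0,-42,0.0854],[0,0,0,0,0,-42,0.0854],[0,0,0,0,0,-42,0.0854],[0,0,0,0,0,-42,0.0854],[0,0,0,0,0,-42,0.0854]]]'; cat > loc.py <<'E'
from h import *
import sys
im,d=grab_frame('scene');W=cloud(d,calibration('scene'));save(sys.argv[1],im)
Z=W[...,2];A=np.array([584.8,-147.8]);q=W[...,:2]-A;r=np.hypot(q[...,0],q[...,1])
arm=(abs(Z-133)<7)&(r>75)&(r<150)&(im.max(-1)<70);n,L,S,_=cv2.connectedComponentsWithStats(arm.astype(np.uint8))
P=q[arm];print('sleeve pts',len(P),'ang',np.degrees(np.median(np.arctan2(P[:,1],P[:,0]))),'r',np.percentile(r[arm],[1,50,99]))
h=(abs(Z-133)<7)&(r<36)&(im.max(-1)>60);print('hub z',np.median(W[h][:,2]),len(W[h]))
E
python3 loc.py sc2; python3 -c "
from h import *
plan((492,-88.5,279.5),147.3)"
```

```text
clock: 12.5
tcp_pos: [492.0, -88.7, 279.4]
tcp_rot: [0.96, -0.281, -0.0, 0.0]
contact_force: [1.3, -0.1, -0.4]
gripper_width: 1.0
clock: 13.0
tcp_pos: [492.0, -88.6, 369.9]
tcp_rot: [1.0, -0.002, 0.0, 0.0]
contact_force: [0.3, 0.1, -0.3]
gripper_width: 1.001
clock: 13.5
tcp_pos: [492.0, -88.6, 369.4]
tcp_rot: [0.934, 0.356, -0.0, -0.0]
contact_force: [0.4, -0.6, 1.2]
gripper_width: 1.001
clock: 14.0
tcp_pos: [491.9, -88.6, 369.4]
tcp_rot: [0.745, 0.667, -0.0, -0.0]
contact_force: [0.2, 0.1, 0.7]
gripper_width: 1.001
clock: 14.5
tcp_pos: [492.0, -88.6, 369.4]
tcp_rot: [0.456, 0.89, -0.0, -0.0]
contact_force: [-0.3, 0.6, 0.2]
gripper_width: 1.0
sleeve pts 355 ang 145.2420290258915 r [ 76.17075697 106.16193685 141.02215955]
hub z 131.95478695011184 37
t 14.55 tcp [492.  -88.7 369.4] yaw 126.14 tilt [-2.e-04 -1.e-04 -1.e+00] q [ 0.6   0.3  -0.62  1.91  0.2   1.    0.52]
shift [ 0.1  0.1 89.9] rot [-1.000e-02 -1.000e-02 -2.116e+01]
```

```bash
python3 -m jog '[[[0,0,0,0,0,-8,0.0854],[0,0,0,0,0,-16,0.0854],[0,0,0.02,0,0,-21.2,0.0854],[0,0,0.06,0,0,-21.2,0.0854],[0,0,0.09,0,0,-21.2,0.0854]]]';  python3 -m jog '[[[0,0,0,0,0,0,0.012],[0,0,0,0,0,0,0.012],[0,0,0,0,0,0,0.012],[0,0,0,0,0,0,0.012],[0,0,0,0,0,0,0.012]]]'; python3 -c "
from h import *
plan((584.8,-147.8,280),147.3)"
```

```text
clock: 15.05
tcp_pos: [491.7, -88.9, 278.1]
tcp_rot: [0.289, 0.957, -0.0, -0.0]
contact_force: [0.8, -0.3, 0.4]
gripper_width: 1.001
clock: 15.55
tcp_pos: [492.5, -88.4, 280.8]
tcp_rot: [0.287, 0.958, -0.0, 0.001]
contact_force: [-0.5, -0.7, 4.9]
gripper_width: 0.269
t 15.55 tcp [492.5 -88.4 280.8] yaw 146.59 tilt [ 0.0023 -0.001  -1.    ] q [ 0.59  0.43 -0.64  1.99  0.34  0.82  0.75]
shift [-109.7    1.2    1.1] rot [ 0.02  0.14 -0.71]
```

```bash
python3 -m jog '[[[-0.0003,0.0077,0,0,0,4,0.012],[-0.0011,0.0153,0,0,0,8,0.012],[-0.0024,0.0229,0,0,0,12,0.012],[-0.0043,0.0303,0,0,0,16,0.012],[-0.0066,0.0376,0,0,0,20,0.012]]]'; python3 -c "
from h import *
plan((584.8,-147.8,280),127.3)"
```

```text
clock: 16.05
tcp_pos: [518.5, -60.6, 280.6]
tcp_rot: [0.451, 0.893, -0.0, 0.001]
contact_force: [-3.1, -1.3, 6.7]
gripper_width: 0.268
t 16.05 tcp [518.5 -60.6 280.6] yaw 126.43 tilt [ 7.0e-04 -1.3e-03 -1.0e+00] q [ 0.46  0.44 -0.55  1.94  0.31  0.83  0.38]
shift [-109.6    1.6    0.8] rot [-0.01  0.08 -0.87]
```

```bash
python3 -m jog '[[[-0.0003,0.0077,0,0,0,4,0.012],[-0.0011,0.0153,0,0,0,8,0.012],[-0.0024,0.0229,0,0,0,12,0.012],[-0.0043,0.0303,0,0,0,16,0.012],[-0.0066,0.0376,0,0,0,20,0.012]]]'; python3 -m jog '[[[-0.0001,0.0038,0,0,0,2,0.012],[-0.0003,0.0077,0,0,0,4,0.012],[-0.0006,0.0115,0,0,0,6,0.012],[-0.0011,0.0153,0,0,0,8,0.012]]]';python3 -c "
from h import *
plan((584.8,-147.8,280),99.3)
print(readout.sense()['moment'])"
```

```text
clock: 16.55
tcp_pos: [552.3, -43.4, 280.6]
tcp_rot: [0.599, 0.801, -0.001, 0.0]
contact_force: [-4.7, -1.4, 6.7]
gripper_width: 0.268
clock: 16.95
tcp_pos: [567.0, -40.1, 280.5]
tcp_rot: [0.653, 0.758, -0.001, -0.0]
contact_force: [-5.5, -0.1, 8.3]
gripper_width: 0.265
t 16.95 tcp [567.  -40.1 280.5] yaw 98.49 tilt [-9.e-04 -6.e-04 -1.e+00] q [ 0.3   0.49 -0.42  1.84  0.26  0.87 -0.09]
shift [-109.2    1.7    0.6] rot [-0.06  0.03 -0.81]
[-0.28487808  1.16601382 -0.07953777]
```

Lever now near 99°; the open stop is expected around 91°. I'll go on in 2° steps and watch the force.

```bash
python3 -m jog '[[[0,0.0019,0,0,0,1,0.012],[-0.0001,0.0038,0,0,0,2,0.012],[-0.0002,0.0058,0,0,0,3,0.012],[-0.0003,0.0077,0,0,0,4,0.012]]]'; python3 -m jog '[[[0,0.0019,0,0,0,1,0.012],[-0.0001,0.0038,0,0,0,2,0.012]]]'; python3 -m jog '[[[0,0.001,0,0,0,0.5,0.012],[0,0.0019,0,0,0,1,0.012]]]';python3 -c "
from h import *
plan((584.8,-147.8,280),91.3)
print(readout.sense()['moment'])"
```

```text
clock: 17.35
tcp_pos: [574.5, -39.2, 280.5]
tcp_rot: [0.679, 0.734, -0.001, -0.0]
contact_force: [-5.6, 0.9, 7.3]
gripper_width: 0.272
clock: 17.55
tcp_pos: [578.2, -39.0, 280.5]
tcp_rot: [0.691, 0.723, -0.001, -0.0]
contact_force: [-6.1, 1.6, 7.4]
gripper_width: 0.269
clock: 17.75
tcp_pos: [580.1, -38.9, 280.5]
tcp_rot: [0.697, 0.717, -0.001, -0.0]
contact_force: [-5.3, 1.2, 7.2]
gripper_width: 0.27
t 17.75 tcp [580.1 -38.9 280.5] yaw 91.55 tilt [-1.3e-03 -4.0e-04 -1.0e+00] q [ 0.27  0.5  -0.39  1.81  0.24  0.88 -0.2 ]
shift [-109.     1.7    0.5] rot [-0.07  0.02  0.25]
[-0.16158759  1.18561498 -0.03179828]
```

```bash
python3 -m jog '[[[0,0.0019,0,0,0,1,0.012],[-0.0001,0.0038,0,0,0,2,0.012]]]'|grep -E "pos|force"; python3 -m jog '[[[0,0.001,0,0,0,0.5,0.012],[0,0.0019,0,0,0,1,0.012]]]'|grep -E "pos|force"; python3 -m jog '[[[0,0.001,0,0,0,0.5,0.012],[0,0.0019,0,0,0,1,0.012]]]'|grep -E "pos|force"
```

```text
tcp_pos: [583.9, -38.9, 280.5]
contact_force: [-6.2, 1.5, 7.5]
tcp_pos: [585.8, -38.9, 280.5]
contact_force: [-6.5, 1.4, 6.8]
tcp_pos: [587.7, -38.9, 280.5]
contact_force: [-5.9, 0.2, 6.6]
```

```bash
for i in 1; do python3 -m jog '[[[0,0.001,0,0,0,0.5,0.012],[0,0.0019,0,0,0,1,0.012]]]'|grep -E "pos|force"; done; python3 -m jog '[[[0,0.001,0,0,0,0.5,0.012],[0,0.0019,0,0,0,1,0.012]]]'|grep -E "pos|force"; python3 -m jog '[[[0,0.001,0,0,0,0.5,0.012],[0,0.0019,0,0,0,1,0.012]]]'|grep -E "pos|force"; python3 -c "
from h import *
plan((584.8,-147.8,280),91.3)"
```

```text
tcp_pos: [589.6, -39.0, 280.5]
contact_force: [-6.6, 0.9, 7.5]
tcp_pos: [591.2, -39.1, 280.4]
contact_force: [-8.0, 1.1, 7.9]
tcp_pos: [592.7, -39.1, 280.3]
contact_force: [-10.1, 0.4, 10.2]
t 18.95 tcp [592.7 -39.1 280.3] yaw 84.63 tilt [-3.6e-03 -6.0e-04 -1.0e+00] q [ 0.25  0.52 -0.36  1.78  0.23  0.89 -0.3 ]
shift [-109.     2.3    0.4] rot [-0.21  0.04 -6.67]
```

```bash
python3 -m jog '[[[0,0.001,0,0,0,0.5,0.012],[0,0.0019,0,0,0,1,0.012]]]'|grep -E "pos|force"; python3 -m jog '[[[0,0.001,0,0,0,0.5,0.012],[0,0.0019,0,0,0,1,0.012]]]'|grep -E "pos|force"; python3 -m jog '[[[0,0.001,0,0,0,0.5,0.012],[0,0.0019,0,0,0,1,0.012]]]'|grep -E "pos|force"; python3 -c "
from h import *
plan((584.8,-147.8,280),91.3)"
```

```text
tcp_pos: [594.0, -39.1, 280.1]
contact_force: [-12.5, 0.4, 10.6]
tcp_pos: [595.4, -39.1, 279.9]
contact_force: [-14.8, 1.0, 11.1]
tcp_pos: [596.7, -39.1, 279.7]
contact_force: [-17.4, 1.9, 12.7]
t 19.55 tcp [596.7 -39.1 279.7] yaw 81.82 tilt [-0.0087 -0.0012 -1.    ] q [ 0.24  0.53 -0.34  1.77  0.22  0.9  -0.35]
shift [-109.3    3.7   -0. ] rot [-0.49  0.1  -9.48]
```

```bash
python3 -m jog '[[[0,-0.002,0,0,0,-1,0.0854],[0,-0.003,0,0,0,-1.5,0.0854],[0,-0.003,0,0,0,-1.5,0.0854],[0,-0.003,0,0,0,-1.5,0.0854],[0,-0.003,0,0,0,-1.5,0.0854]]]'; python3 -m jog '[[[0,0,-0.05,0,0,0,0.0854],[0,0,-0.1,0,0,0,0.0854],[0.03,0,-0.1,0,0,0,0.0854],[0.03,0,-0.1,0,0,0,0.0854]]]'; python3 - <<'E'
from h import *
plan((584.8,-147.8,380),82)
im,d=grab_frame('wrist');W=cloud(d,calibration('wrist'));np.savez('wf.npz',im=im,d=d,W=W);save('wf',im)
E
```

```text
clock: 20.05
tcp_pos: [597.0, -39.8, 279.6]
tcp_rot: [0.749, 0.663, 0.0, 0.0]
contact_force: [0.9, -0.1, -0.7]
gripper_width: 1.001
clock: 20.45
tcp_pos: [600.9, -5.8, 381.7]
tcp_rot: [0.747, 0.665, 0.003, 0.0]
contact_force: [0.1, 2.3, -0.2]
gripper_width: 1.001
t 20.45 tcp [600.9  -5.8 381.7] yaw 83.31 tilt [ 0.0043  0.0027 -1.    ] q [ 0.22  0.42 -0.39  1.67  0.17  1.08 -0.34]
shift [-142.9    0.6    1.2] rot [ 0.23 -0.18  1.31]
```

View pics/wf.png

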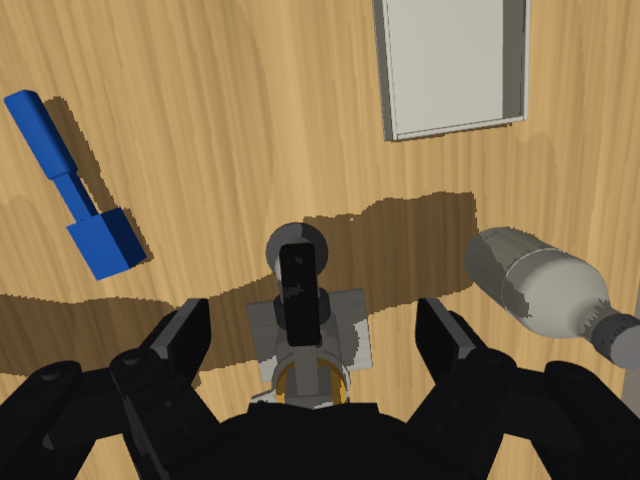

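```bash
python3 - <<'E'
from h import *
z=np.load('wf.npz');W=z['W'];im=z['im'];Z=W[...,2];A=np.array([584.8,-147.8])
q=W[...,:2]-A;r=np.hypot(q[...,0],q[...,1])
m=(abs(Z-133)<4)&(r>60)&(r<150)&(q[...,1]>0)&(im.max(-1)<90);P=W[m]
x=q[m];_,_,V=np.linalg.svd(x-x.mean(0),full_matrices=False);v=V[0]*np.sign(V[0][1])
print('sleeve',len(P),'dir',np.degrees(np.arctan2(v[1],v[0])),'bearing',np.degrees(np.arctan2(*x.mean(0)[::-1])),'mid r',r[m].mean(),cv2.minAreaRect(P[:,:2].astype(np.float32)),'z slope',np.polyfit(r[m],P[:,2],1))
z=np.load('wt.npz');W=z['W'];im=z['im'];Z=W[...,2];q=W[...,:2]-A
pm=(Z>58)&(Z<68)&(np.hypot(q[...,0],q[...,1])<140)&(np.hypot(q[...,0],q[...,1])>45);P=q[pm]
a=P[P[:,1]>0].mean(0);b=P[P[:,1]<0].mean(0);print('pipe',len(P),a,b,'dir',np.degrees(np.arctan2(*(a-b)[::-1])))
pl=(Z>4)&(Z<40)&(abs(q[...,0])<80)&(abs(q[...,1])<60);P=q[pl];print('plate',np.median(W[pl][:,2]),cv2.minAreaRect(P.astype(np.float32)),len(P))
pin=(Z>89)&(Z<100)&(np.hypot(q[...,0],q[...,1])>42)&(np.hypot(q[...,0],q[...,1])<56)&(im.max(-1)<110)
n,L,S,C=cv2.connectedComponentsWithStats(pin.astype(np.uint8))
for k in range(1,n):
    if S[k,4]>5: p=q[L==k].mean(0);print('pin',S[k,4],C[k],p,np.degrees(np.arctan2(p[1],p[0])),np.hypot(*p))
E
```

```text
sleeve 3548 dir 86.98774886239478 bearing 87.78574821743234 mid r 105.82830013496906 ((588.5201416015625, -46.127349853515625), (83.93122863769531, 23.700653076171875), 86.9724349975586) z slope [2.81024563e-03 1.31587296e+02]
pipe 3847 [-2.06860863 80.95248221] [  3.83058036 -79.13947403] dir 92.11032323305832
plate 7.532995430788025 ((-0.25032806396484375, 0.001117706298828125), (129.96932983398438, 99.82514953613281), 1.7562682628631592) 5118
pin 101 [208.33663366 184.67326733] [11.38376861 47.95941831] 76.64723797157892 49.29194652514652
pin 88 [283.79545455 262.03409091] [-47.32015259 -14.32378129] -163.15896817430172 49.440545621096724
```

```bash
python3 -m jog '[[[-0.05,0,-0.03,0,0,0,0.0854],[-0.09,0,-0.03,0,0,0,0.0854],[-0.12,0,-0.03,0,0,0,0.0854],[-0.12,0,-0.03,0,0,0,0.0854],[-0.12,0,-0.03,0,0,0,0.0854]]]'; python3 - <<'E'
from h import *
im,d=grab_frame('wrist');W=cloud(d,calibration('wrist'));save('wz',im)
Z=W[...,2];A=np.array([584.8,-147.8]);q=W[...,:2]-A;r=np.hypot(q[...,0],q[...,1])
a=np.radians(87);b=np.array([np.cos(a),np.sin(a)]);m=np.array([-b[1],b[0]])
h=(abs(Z-133)<5)&(r<150)&(q[...,1]>-45);x=q[h]@b;y=q[h]@m
print(len(x),np.percentile(x,[.3,99.7]),'hub lat',np.percentile(y[abs(x)<26],[1,99]),'z hub',np.median(W[h][abs(x)<25][:,2]),'z sleeve',np.median(W[h][x>75][:,2]),'pf',np.polyfit(x[x>40],y[x>40],1))
o=orange(W,im)&(r<60)&(Z>90);k=o&(r>38)&(abs(Z-98)<5);print('nose',k.sum(),np.degrees(np.arctan2(q[k][:,1],q[k][:,0]).mean()) if k.any() else '')
for cam in('scene','side'):
    im,d=grab_frame(cam);W=cloud(d,calibration(cam));W0=np.load(cam+'.npz')['W']
    for l in('tray','film_roll','bottle'):
        for R in nets.silhouettes(cam,l)[:1]: print(cam,l,np.round(R['bbox']),np.round(np.median(W[R['region']&(d>0)],0)))
print(readout.sense()['contact_force'],readout.sense()['clock'])
E
```

```text
clock: 21.0
tcp_pos: [585.5, -130.4, 408.6]
tcp_rot: [0.749, 0.662, -0.0, -0.001]
contact_force: [-0.1, 0.8, -0.4]
gripper_width: 0.995
9199 [-26.68609209 146.08093405] hub lat [-17.24045892  17.98775501] z hub 133.77742208915012 z sleeve 133.48991832170222 pf [0.00176896 0.37650497]
nose 0 
scene tray [396. 363. 109.  87.] [732. 146.   4.]
scene bottle [264. 349.  48.  69.] [807. -69. 110.]
side tray [213. 302.  88.  85.] [739. 144.   7.]
side film_roll [305. 168.  35.  57.] [ 698. -293.   87.]
side bottle [235. 210.  30.  69.] [776. -57.  90.]
[ 0.15905824  0.16083963 -0.90707183] 21.45
```

View pics/wz.png

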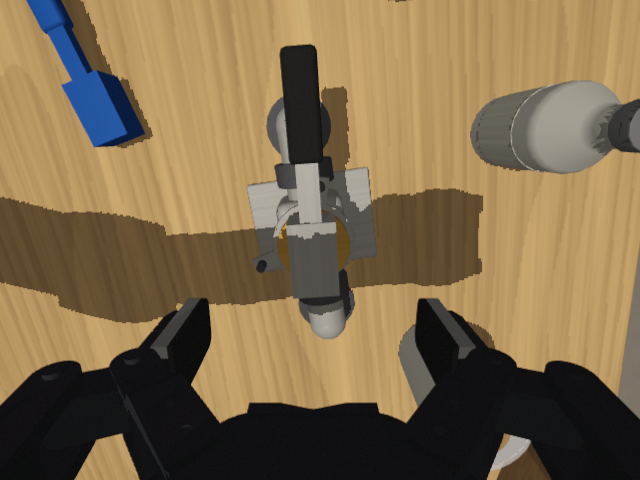

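```bash
python3 -c "
from bench import order
print(order.finish_job())"
```

```text
the job is handed in; nothing more can be done
None
```

I seated the steel lever with the black sleeve on the tang, let it go, then swung it by its sleeve to the open stop. It is left on the tap, and I handed the job in at about 21.5 s. No verdict came back.

**Regrasp:** I had to let go of the sleeve once, about 20° into the swing. The last joint would have run past its range, so I turned the gripper half round and took the sleeve again.

**Last checks:**
- **Seating:** the lever's top measured about 133.8 mm, against 134 mm when fully down. The hub was within about 2 mm of the spindle axis, and the arm was level.
- **Open position:** the arm points at 87°. The stop pins put the fully open position at about 91.7°. The 4–5° difference fits the slot's play on the tang, and the push force kept rising to about 17 N at the end, so I take the spindle to be at its stop. I could not confirm this directly, because the nose is hidden under the arm.
- **Bystanders:** the tray and bottle measured the same as at the start in both views. The film roll was not found in the last scene view; in the side view it read within about 8 mm of its start, probably measurement noise.
- **Gripper:** it is open and raised, clear of everything.

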